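# Load and clamp a steel bar in a drill jig

## Task

Load the steel flat bar into the drill jig: lay it on the jig's open bed in front of the bridge and let go, then from its outer end slide it under the bridge until its end meets the stop. Then turn both black wing knobs clockwise all the way to their end stops, so that the bar is clamped, and leave the caliper, the small dropper bottle and the drill bit where they are.

Things in the scene. Friction and masses are not known exactly. Their poses are not given: they have to be found in the camera images.
- jig: Drill jig bolted to the bench; the bar slides in along its +x. Origin: bench level, centre line, below the bridge's entry face. Grey base 124 mm wide; open bed x -120..0, top z 15 mm. Bare-metal bridge x 0..135, 100 wide, z 33..45, over a channel 43 mm wide (flared to 55 over the first 24 mm). Stop button face at x 150. Two drill bushes stand 4 mm above the bridge between the knobs.
- stop_face (a point): Middle of the stop button's face, where the bar's end must arrive (jig frame x = 150, y = 0, z = 21 mm); axes as the jig's
- bar: Bright steel flat bar, 200 (its x) x 40 (its y) x 12 mm, 0.75 kg, lying flat; origin at the centre of its underside; both ends alike. Sags if carried by one end: carry it by its middle. Fully home, its centre is at jig x = 50 mm and its last 50 mm stick out in front of the bridge.
- knob_mouth (a joint): Angle of the wing knob nearer the bridge's entry (jig x = 20, y = 0 mm), rad: 0 = screwed fully up, grows clockwise seen from above, end stop at 2.3 = clamped; starts between 0 and 0.4. It lowers a brass pad below the bridge by 1.59 mm per rad, at first 2.5 mm or more clear of the bar, in its way once screwed down. Stays where left; 0.08 N m to turn.
- knob_stop (a joint): Angle of the wing knob nearer the stop (jig x = 115, y = 0 mm), rad; same as the other
- wing_mouth (a point): Centre of the wing of the knob nearer the entry, on its axis, about 68 to 72 mm above the bench, sinking as the knob turns. The wing is 48 mm long (point x axis, turns with the knob), 14 to 16 mm thick (y), 22 mm tall (11 mm above and below this point).
- wing_stop (a point): The same for the knob nearer the stop
- caliper: Steel caliper 63 x 235 x 15 mm lying on the bench between robot and jig; leave alone
- bottle_2: Small brown dropper bottle of cutting oil, 34 mm wide, 102 mm tall, standing behind the jig; leave alone
- bit_10mm: Steel twist drill bit 10 mm thick, 128 mm long, lying behind the jig; leave alone

How it is judged (in metres and radians):
On the way, in this order (a step that is already met when the one before it is completed fails the run):
1. the bar lies flat on the jig's bed, not yet home, let go (x of bar in the frame of jig between -0.125 and 0.03 m and y of bar in the frame of jig between -0.04 and 0.04 m and z of bar in the frame of jig between 0.012 and 0.019 m and contact force between bar and the arm below 0.1 N and contact force between bar and the fingers below 0.1 N), for 0.2 s.
2. the bar is fully home, its end at the stop (x of bar in the frame of jig above 0.046 m and angle between the x axis of bar and the x axis of jig, either way round below 0.06 rad), for 0.2 s.
3. one of the knobs is screwed down to its end stop (value of joint any of knob_mouth, knob_stop above 2.15 rad), for 0.2 s.
At the end, for the whole second after the job is handed in: Both wing knobs are within 0.15 rad of their clockwise end stops (above 2.15 of 2.3 rad); the bar lies still and flat in the jig's channel, its end within 4 mm of the stop, centred within 4 mm and in line with the channel within 0.06 rad (all of step 2 and value of joint each of knob_mouth, knob_stop above 2.15 rad and x of bar in the frame of jig below 0.054 m and y of bar in the frame of jig between -0.004 and 0.004 m and z of bar in the frame of jig between 0.012 and 0.018 m and linear speed of bar below 0.01 m/s); the robot touches nothing.
It fails at once if the caliper, the bottle or the drill bit is moved more than 40 mm (distance of any of caliper, bottle_2, bit_10mm from where it was at the start of the episode above 0.04 m).
It fails at once if the bottle is tipped over (angle between bottle_2's own z axis and vertical above 0.6 rad).
It also fails if it takes over 72 s, if anything falls off the work surface, if the arm or the gripper's body presses on something with over 40 N, if the wrist force passes 120 N, or if a joint passes its speed limit or range.

## Robot

A 6-joint arm with a two-finger parallel gripper is mounted at the origin on a cart in front of the work surface, level with it; the furniture and walls round the work are solid. World frame = base frame: x ahead of the robot, y to its left, z up, the work surface at z = 0. Lengths are in mm, angles in degrees, forces in N, time in s.
With the tool pointing down it reaches from about 350 to 850 mm from the base axis. Payload 8.1 kg.
Tool frame: the origin (TCP) lies between the finger pads; the fingertips stand 22 mm ahead of it and the grasp point (between the pads) lies 3 mm ahead of it (r.nose_length is the z of the fingertips in the tool frame, in mm); z points along the fingers, x is the direction in which the jaws open and shut, and the axes are right-handed (so a half turn about z gives the same grasp; the last joint's range is limited). The gripper opens to 85 mm and grips with 20 to 120 N. Pads are 22 mm wide; open, the fingers measure 114 mm over their backs; the gripper's body (76 mm by 85 mm) begins 54 mm behind the grasp point. The pads swing forward as they close: fully open they stand 13 mm farther back than shut.
Start: joints at [-79.721, 7.471, 85.268, -0, 87.261, -4.893], TCP at [157.05, -579.086, 253.292] pointing down, gripper open.
Joint ranges: [-169.43, 169.43], [-51.17, 129.36], [1.28, 143.12], [-76.62, 256.62], [0, 156.53], [-152.29, 152.29]. Speed limits (degrees/s): [136.94, 136.94, 159.86, 180, 180, 180].

## Interface

Orientations are given as [roll, pitch, yaw] about the fixed x, y, z axes, in that order (R = Rz(yaw) Ry(pitch) Rx(roll)).
In Python, from bench import r gives the robot as it stands.
- The arm moves only by the shell command python3 -m jog 'ROWS' [FORCE]. ROWS is JSON, a list of rows, each a list of 5 numbers: the shift along the tool's x, y, z in m, then the turn about the tool's z in degrees, then the opening in per cent of the stroke, from 0 (shut) to 100 (fully open). A call has 1 to 8 rows; each row is the pose to reach, as a shift and turn from the pose measured when the call began, along the tool's axes at that moment; what a row does not reach only later rows make up. A row lasts 1/10 s, in which the tool goes at most 50 mm and 8.59 degrees, less where a joint would pass 70% of its speed; a pose out of reach is approached as far as the arm can. A call with a gripper value outside its range is refused whole. The fingers move at their own pace and stop on an object; FORCE is the grip in N (left out, the last holds). Time passes only in rows, so rows that repeat a pose let the fingers close. It gives the time, the measured TCP pose, the force and the opening at its end, in the units of the state.
- r.sense(): the state, without advancing time (a new reading comes with each control period).
- r.snapshot(name): name is "scene" or "side" or "wrist"; returns a dict with "image" (420x560x3 uint8, red, green, blue), "K" (3x3 intrinsics, pixels), "distortion" ([k1, k2, p1, p2, k3] as OpenCV has them; the pictures are not rectified), "T" (4x4, takes a point from camera to world coordinates); the wrist camera has in their place "tool_from_camera" (4x4, takes a point from camera to tool coordinates, whose origin is the TCP and whose axes are the tool frame's). Camera axes: x right, y down, z forward; pixel columns grow to the right and rows downward; lengths in mm; the calibration is good to about 2 mm. A picture is of the moment at which its call begins: read the wrist's pose just before it. There is no depth.
- r.hand_in(): hands the job in, once; it reports no verdict.
Trained networks look in a picture, given as the dict that the camera call returned (one of the last four; its "shot" number tells which), for a name from the list of things; names that differ only in an ending like _2 or _b are one class to them, and where a whole thing is asked for, a point or a joint stands for the part that bears it (a point fixed in the world has none). Each returns a list of dicts, best first, with "conf" (0 to 1); they miss things now and then, are a little off and sometimes report something else, mostly with a low value. They report only what shows in the picture. A call takes as long as a camera call.
- r.search_frame(picture, label): "bbox" ([left, top, right, bottom] in pixels, round what is visible of it).
- r.pinpoint(picture, label): "uv" ([column, row] in pixels: a listed point, or the origin of a listed thing).
The state is a dict: "time": time; "joint_pos": joint angles; "qd": joint speeds; "joint_efforts": joint torques, N m; "tool_pos": TCP position; "tcp_rot": TCP orientation; "ft_force": force on the tool from outside, world axes, zero at the start; "wrist_torque": the same for the moment, N m; "finger_gap": finger opening in mm.
Only numpy, scipy, OpenCV 4.12 (cv2) and the standard library are available. Lean on these libraries where they do the work, as an engineer would, in place of code of your own. Each camera call takes 0.05 s, during which the arm holds its last target. There are 200 camera calls.

## Working session

There is one attempt and no reset: what is moved stays moved. The work goes in short steps, Python scripts to look and compute and a shell command to move; the robot and the scene stay as the last step left them, time stands still between calls to the robot, and variables do not carry over. Pictures are saved under pics/ and viewed, about 8 in all and at most 12, crops included, and the job is handed in when it is done.

```bash
ls; mkdir -p pics; python3 - <<'E'
from bench import r
import cv2, numpy as np
s=r.sense();print(s)
ims=[]
for n in ("scene","side"):
    p=r.snapshot(n);ims.append(p["image"][:,:,::-1])
    print(n,p["K"].tolist(),p["distortion"],p["T"].tolist())
    for l in ("jig","stop_face","bar","wing_mouth","wing_stop","caliper","bottle_2","bit_10mm"):
        q=r.pinpoint(p,l)[:2]
        print(l,[(np.round(a["uv"],1).tolist(),round(a["conf"],2)) for a in q])
    cv2.imwrite(f"pics/{n}0.png",p["image"][:,:,::-1])
E
```

```text
pics
{'time': 0.0, 'joint_pos': array([-7.97222837e+01,  7.51374098e+00,  8.53302722e+01,  1.13141586e-03,
        8.72602616e+01, -4.89283916e+00]), 'qd': array([ 0.01132183,  0.02232697, -0.0330265 ,  0.00894326, -0.0332247 ,
       -0.0241781 ]), 'joint_efforts': array([ 9.76492374e-04, -5.69402468e+01, -5.00544655e+01, -1.73047324e-04,
        1.49689091e-02, -1.78253487e-05]), 'tool_pos': array([ 156.95566824, -578.58277118,  252.24911803]), 'tcp_rot': array([-1.79989980e+02,  1.03798454e-01, -7.48294905e+01]), 'ft_force': array([ 0.16289876, -0.14929664,  0.37815299]), 'wrist_torque': array([-0.0316559 , -0.00413201,  0.00847245]), 'finger_gap': 85.5579480599621}
scene [[499.81563958054204, 0.0, 284.7889861486759], [0.0, 499.81563958054204, 202.2139487662235], [0.0, 0.0, 1.0]] [-0.05349056  0.          0.          0.          0.        ] [[-0.8158880600289928, -0.4200624534428279, 0.39733387561309, 75.38993718886309], [-0.5781277260284242, 0.5810644971015588, -0.572828405899459, 604.182027197636], [0.009747096969337366, -0.6970735868010668, -0.7169333362907362, 923.405076744891
[... 265 characters left out ...]
92.4], 0.54)]
bit_10mm [([231.6, 169.2], 0.61)]
side [[384.5724990591371, 0.0, 279.3540951934311], [0.0, 384.5724990591371, 214.55489962713312], [0.0, 0.0, 1.0]] [-0.07090083  0.          0.          0.          0.        ] [[-0.9928272054769137, -0.07496188264652714, 0.09313890816941466, 488.4788562222027], [-0.11950998133918621, 0.6443440778791772, -0.7553397074577374, 726.7665748824722], [-0.0033918173903857963, -0.7610528401182937, -0.6486810234026191, 761.4390319279703], [0.0, 0.0, 0.0, 1.0]]
jig [([294.3, 258.0], 0.9)]
stop_face []
bar [([317.9, 184.3], 0.97)]
wing_mouth []
wing_stop []
caliper [([359.1, 282.5], 0.69)]
bottle_2 [([213.7, 243.4], 0.65)]
bit_10mm [([221.4, 208.5], 0.47)]
```

View pics/scene0.png

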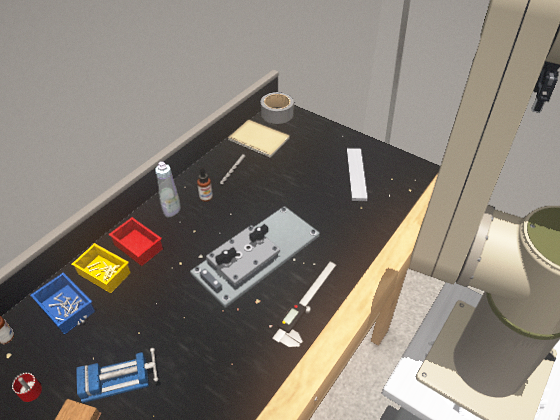

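View pics/side0.png

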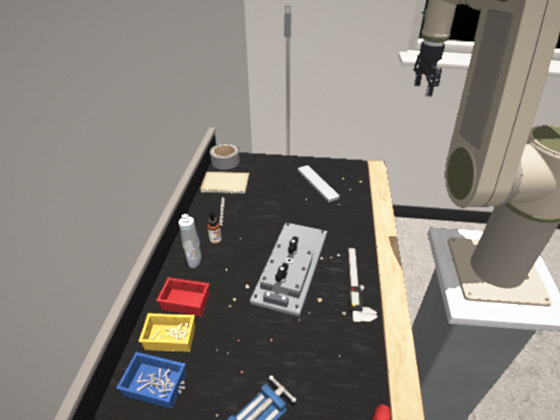

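The scene view shows the jig at about (255,255), with its open bed toward (300,225), the wings at (258,232) and (225,256), and the bar at (357,173). The side view agrees. Next I'll compute positions.

```bash
cat > h.py <<'E'
import numpy as np, cv2
from scipy.spatial.transform import Rotation as R
def ray(p,uv,T=None):
    T=np.array(p["T"] if T is None else T)
    n=cv2.undistortPoints(np.array([[uv]],float),np.array(p["K"]),np.array(p["distortion"]))[0,0]
    return T[:3,3],T[:3,:3]@np.array([n[0],n[1],1.])
def onz(p,uv,z,T=None):
    o,d=ray(p,uv,T); return o+d*(z-o[2])/d[2]
def wrist(r):
    s=r.sense(); T=np.eye(4)
    T[:3,:3]=R.from_euler("xyz",s["tcp_rot"],degrees=True).as_matrix(); T[:3,3]=s["tool_pos"]
    p=r.snapshot("wrist"); p["T"]=T@np.array(p["tool_from_camera"]); return p,T
def rectfit(p,z,poly):
    pts=np.array([onz(p,q,z)[:2] for q in poly],np.float32)
    return cv2.minAreaRect(pts)
E
python3 - <<'E'
from bench import r
from h import *
for n in ("scene","side"):
    p=r.snapshot(n)
    for l,z in (("jig",0),("stop_face",21),("bar",0),("wing_mouth",70),("wing_stop",70),("caliper",0),("bottle_2",0),("bit_10mm",5)):
        for q in r.pinpoint(p,l)[:1]: print(n,l,round(q["conf"],2),onz(p,q["uv"],z).round(0)[:2])
    # bar: bright blob
    im=p["image"]; b=r.search_frame(p,"bar")[0]["bbox"]; print(b)
    m=np.zeros(im.shape[:2],np.uint8); l,t,rr,bb=[int(v) for v in b]
    m[t-4:bb+4,l-4:rr+4]=(im[t-4:bb+4,l-4:rr+4].min(2)>110)*255
    c=max(cv2.findContours(m,0,1)[0],key=cv2.contourArea)[:,0]
    print("bar rect",rectfit(p,10,c))
    b=r.search_frame(p,"caliper")[0]["bbox"]; print("caliper",[onz(p,q,0).round(0)[:2].tolist() for q in ((b[0],b[1]),(b[2],b[1]),(b[0],b[3]),(b[2],b[3]))])
p,T=wrist(r); print(np.array(p["tool_from_camera"]).round(3),p["K"])
E
```

```text
scene jig 0.82 [536.  20.]
scene stop_face 0.84 [559. 165.]
scene bar 0.77 [ 496. -338.]
scene wing_mouth 0.69 [542.  33.]
scene wing_stop 0.66 [555. 131.]
scene caliper 0.86 [370.  81.]
scene bottle_2 0.76 [770. -45.]
scene bit_10mm 0.62 [ 776. -150.]
[347.5, 145.3, 368.2, 200.9]
bar rect ((488.7336730957031, -331.0894775390625), (41.661865234375, 209.60479736328125), 34.17180252075195)
caliper [[500.0, 36.0], [389.0, -43.0], [369.0, 214.0], [273.0, 145.0]]
side jig 0.69 [533.  16.]
side stop_face 0.61 [561. 160.]
side bar 0.84 [ 490. -334.]
side wing_mouth 0.67 [539.  34.]
side wing_stop 0.65 [563. 127.]
side caliper 0.61 [361.  84.]
side bottle_2 0.63 [768. -28.]
side bit_10mm 0.66 [ 771. -142.]
[296.8, 164.7, 340.7, 198.6]
bar rect ((489.5787048339844, -332.45538330078125), (47.616302490234375, 213.14881896972656), 34.434749603271484)
caliper [[383.0, -56.0], [308.0, -64.0], [388.0, 208.0], [327.0, 201.0]]
[[ 1.00000e+00 -0.00000e+00 -1.00000e-03 -9.17000e-01]
 [ 0.00000e+00  9.54000e-01  2.99000e-01 -7.56730e+01]
 [ 1.00000e-03 -2.99000e-01  9.54000e-01 -1.20232e+02]
 [ 0.00000e+00  0.00000e+00  0.00000e+00  1.00000e+00]] [[368.16185885   0.         281.22030114]
 [  0.         368.16185885 202.61103885]
 [  0.           0.           1.        ]]
```

```bash
cat >> h.py <<'E'
def rel(r,xyz,yaw):
    s=r.sense(); A=R.from_euler("xyz",s["tcp_rot"],degrees=True)
    d=A.inv().apply(np.array(xyz,float)-s["tool_pos"])/1000
    t=-(yaw-s["tcp_rot"][2]); t=(t+180)%360-180
    return d.round(4).tolist(),round(t,1)
E
python3 -c "
from bench import r; from h import *
print(rel(r,[489,-332,240],34.2), r.nose_length)"
```

```text
([-0.1516, -0.3851, 0.0133], np.float64(-109.0)) 22.0
```

```bash
python3 -m jog '[[-0.019,-0.048,0.002,-8.5,100],[-0.038,-0.096,0.004,-17,100],[-0.057,-0.144,0.006,-25.5,100],[-0.076,-0.193,0.008,-34,100],[-0.095,-0.241,0.01,-42.5,100],[-0.114,-0.289,0.012,-51,100],[-0.133,-0.337,0.013,-59.5,100],[-0.1516,-0.385,0.0133,-68,100]]' 40; python3 -c "
from bench import r; from h import *
print(rel(r,[489,-332,240],34.2))"
```

```text
time: 2.85
tool_pos: [479.1, -338.8, 240.2]
tcp_rot: [180.0, -0.0, -6.5]
ft_force: [0.3, -0.8, -0.8]
finger_gap: 85.0
([0.0091, -0.0079, 0.0002], np.float64(-40.7))
```

```bash
python3 -m jog '[[0.009,-0.008,0,-10,100],[0.009,-0.008,0,-20,100],[0.009,-0.008,0,-30,100],[0.009,-0.008,0,-40.7,100],[0.009,-0.008,0,-40.7,100],[0.009,-0.008,0,-40.7,100]]'; python3 - <<'E'
from bench import r
from h import *
p,T=wrist(r); im=p["image"]; cv2.imwrite("pics/w1.png",im[:,:,::-1])
b=r.search_frame(p,"bar")[0]; print(b)
q=r.pinpoint(p,"bar")[0]; print(q,onz(p,q["uv"],0))
m=np.zeros(im.shape[:2],np.uint8); l,t,rr,bb=[int(v) for v in b["bbox"]]
t=max(t-4,0);l=max(l-4,0)
m[t:bb+4,l:rr+4]=(im[t:bb+4,l:rr+4].min(2)>110)*255
c=max(cv2.findContours(m,0,1)[0],key=cv2.contourArea)[:,0]
print(rectfit(p,12,c)); print(rel(r,[489,-332,240],34.2))
E
```

```text
time: 3.45
tool_pos: [489.0, -331.8, 240.2]
tcp_rot: [180.0, -0.0, 34.3]
ft_force: [1.0, -0.7, 1.3]
finger_gap: 85.4
{'bbox': [261.7, 66.6, 306.7, 264.9], 'conf': 0.75}
{'uv': [281.1, 174.3], 'conf': 0.68} [ 491.45710668 -336.53124443    0.        ]
((489.5760803222656, -333.45855712890625), (40.473148345947266, 198.34231567382812), 34.18036651611328)
([0.0, 0.0001, 0.0002], np.float64(-0.2))
```

View pics/w1.png

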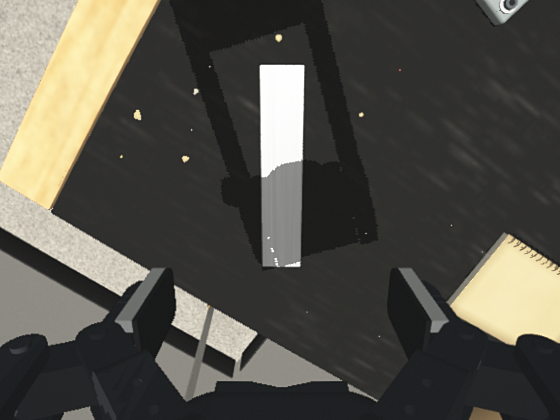

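The bar shows clearly at (283,66–266). Its centre is (489.6,-333.5) and its size reads 198x40, so I'll descend and grip.

```bash
python3 -m jog '[[0,0.0016,0.05,0,100],[0,0.0016,0.1,0,100],[0,0.0016,0.15,0,100],[0,0.0016,0.19,0,100],[0,0.0016,0.216,0,100],[0,0.0016,0.216,0,100],[0,0.0016,0.216,0,40],[0,0.0016,0.216,0,30]]' 60; python3 -m jog '[[0,0,0,0,30],[0,0,0,0,30],[0,0,0,0,30],[0,0,0,0,30]]'; python3 -m jog '[[0,0,-0.02,0,30],[0,0,-0.05,0,30],[0,0,-0.08,0,30],[0,0,-0.08,0,30]]'; python3 -c "
from bench import r; from h import *
s=r.sense();print(s['ft_force'],s['wrist_torque'])
a=np.radians(80.3); o=np.array([535.5,18]); t=o-105*np.array([np.cos(a),np.sin(a)])
print(t,rel(r,[*t,100],-9.7))"
```

```text
time: 4.4
tool_pos: [491.4, -334.5, 26.8]
tcp_rot: [179.8, -0.1, 34.0]
ft_force: [-0.7, -0.5, 0.7]
finger_gap: 59.2
time: 4.8
tool_pos: [493.1, -336.0, 30.1]
tcp_rot: [179.5, -0.1, 34.0]
ft_force: [-2.1, 1.7, 8.2]
finger_gap: 36.7
time: 5.2
tool_pos: [495.3, -337.7, 115.8]
tcp_rot: [179.0, -0.3, 34.0]
ft_force: [0.5, -0.9, -5.5]
finger_gap: 36.8
[ 0.50809426 -0.92708806 -5.5070611 ] [-0.16795882 -0.16104775  0.00667013]
[517.80861515 -85.49886425] ([0.1595, -0.1968, 0.0132], np.float64(43.7))
```

```bash
python3 -m jog '[[0.025,-0.03,-0.005,6,30],[0.05,-0.06,-0.005,13,30],[0.075,-0.092,-0.005,20,30],[0.1,-0.124,-0.005,27,30],[0.125,-0.155,-0.005,34,30],[0.15,-0.185,-0.005,40,30],[0.1595,-0.1968,-0.005,43.7,30],[0.1595,-0.1968,-0.005,43.7,30]]' 60; python3 - <<'E'
from bench import r
from h import *
s=r.sense();print(s['tool_pos'],s['tcp_rot'],s['ft_force'],s['finger_gap'])
p,T=wrist(r); im=p["image"]; cv2.imwrite("pics/w2.png",im[:,:,::-1])
for l,z in (("jig",0),("stop_face",21),("wing_mouth",70),("wing_stop",70)):
    for q in r.pinpoint(p,l)[:1]: print(l,q,onz(p,q["uv"],z).round(1)[:2])
for l in ("knob_mouth","knob_stop"):
    for q in r.search_frame(p,l)[:1]: print(l,q)
E
```

```text
time: 6.0
tool_pos: [516.6, -82.5, 116.2]
tcp_rot: [179.5, -0.8, -9.7]
ft_force: [0.2, -0.3, -7.4]
finger_gap: 36.9
[516.57848134 -82.54689595 116.24860296] [179.53202235  -0.77004988  -9.67227091] [ 0.17942499 -0.33466479 -7.42232698] 36.885501398006056
wing_stop {'uv': [280.6, 262.0], 'conf': 0.42} [514.8 -89. ]
knob_mouth {'bbox': [268.7, 1.3, 308.7, 9.5], 'conf': 0.73}
```

View pics/w2.png

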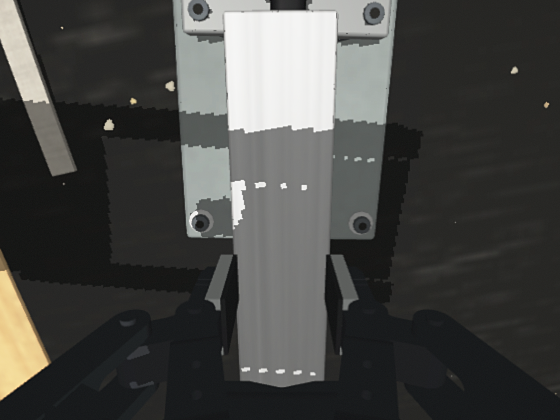

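The wrist view shows the bar held straight. Its front end is at row 12, and the bed's rear corners are at (187,237) and (375,238). The bridge front edge lies near row 36, columns 184–388. I'll compute the jig pose from those.

```bash
python3 - <<'E'
from bench import r
from h import *
p,T=wrist(r); im=p["image"]
P={}
for n,uv,z in (("rl",(187,237),15),("rr",(375,238),15),("sl1",(177,45),15),("sr1",(391,45),15),("bl",(184,35),45),("br",(388,38),45),
  ("barFL",(225,12),98),("barFR",(337,12),98),("barBL",(240,375),98),("barBR",(325,378),98)):
    P[n]=onz(p,uv,z)[:2]; print(n,P[n].round(1))
for a,b in (("rl","rr"),("bl","br"),("barFL","barFR"),("barBL","barBR"),("rl","sl1"),("rr","sr1"),("barBL","barFL"),("barBR","barFR")):
    d=P[b]-P[a]; print(a,b,np.linalg.norm(d).round(1),np.degrees(np.arctan2(d[1],d[0])).round(1),((P[a]+P[b])/2).round(1))
E
```

```text
rl [454.3 -92.7]
rr [ 575.7 -115.2]
sl1 [477.2  21.7]
sr1 [596.2   1.3]
bl [488.5  21.3]
br [585.9   3.3]
barFL [515.1  17.7]
barFR [553.2  11.2]
barBL [ 488.6 -134.8]
barBR [ 528. -144.]
rl rr 123.6 -10.5 [ 515. -104.]
bl br 99.0 -10.5 [537.2  12.3]
barFL barFR 38.7 -9.7 [534.1  14.4]
barBL barBR 40.5 -13.1 [ 508.3 -139.4]
rl sl1 116.7 78.7 [465.7 -35.5]
rr sr1 118.3 80.0 [586. -57.]
barBL barFL 154.7 80.1 [501.8 -58.6]
barBR barFR 157.2 80.8 [540.6 -66.4]
```

```bash
python3 -m jog '[[0.0025,0.005,0.02,0.9,30],[0.0025,0.005,0.045,0.9,30],[0.0025,0.005,0.06,0.9,30],[0.0025,0.005,0.067,0.9,30],[0.0025,0.005,0.067,0.9,30]]'; python3 -m jog '[[0,0,0.001,0,30],[0,0,0.002,0,30],[0,0,0.003,0,30],[0,0,0.003,0,30]]'
```

```text
time: 6.9
tool_pos: [519.1, -92.2, 50.0]
tcp_rot: [179.5, -0.8, -10.7]
ft_force: [-0.7, 0.3, -7.3]
finger_gap: 36.6
time: 7.3
tool_pos: [519.5, -92.3, 47.5]
tcp_rot: [179.5, -0.8, -10.7]
ft_force: [-0.3, 0.6, -6.8]
finger_gap: 36.7
```

```bash
python3 -m jog '[[0,0,0.001,0,30],[0,0,0.002,0,30],[0,0,0.002,0,30]]';  python3 -m jog '[[0,0,0.001,0,30],[0,0,0.002,0,30],[0,0,0.002,0,30]]'
```

```text
time: 7.6
tool_pos: [519.7, -92.3, 45.6]
tcp_rot: [179.5, -0.8, -10.7]
ft_force: [0.7, 0.2, -7.3]
finger_gap: 36.9
time: 7.9
tool_pos: [519.8, -92.3, 45.1]
tcp_rot: [179.5, -0.8, -10.7]
ft_force: [-8.6, 2.9, 11.7]
finger_gap: 36.8
```

Contact. I'll release, lift and look.

```bash
python3 -m jog '[[0,0,-0.001,0,50],[0,0,-0.002,0,70],[0,0,-0.003,0,80],[0,0,-0.01,0,80],[0,0,-0.04,0,80],[0,0,-0.08,0,80],[0,0,-0.12,0,80],[0,0,-0.12,0,80]]'; python3 - <<'E'
from bench import r
from h import *
p,T=wrist(r); im=p["image"]; cv2.imwrite("pics/w3.png",im[:,:,::-1])
for l,z in (("jig",0),("bar",15),("stop_face",21),("wing_mouth",70),("wing_stop",70)):
    for q in r.pinpoint(p,l)[:1]: print(l,q,onz(p,q["uv"],z).round(1)[:2])
E
```

```text
time: 8.7
tool_pos: [522.3, -92.0, 172.8]
tcp_rot: [179.4, -1.5, -10.7]
ft_force: [1.6, 0.0, 1.8]
finger_gap: 68.2
jig {'uv': [269.2, 37.2], 'conf': 0.87} [537.6  18.3]
bar {'uv': [273.8, 190.2], 'conf': 0.94} [519.3 -92.8]
```

View pics/w3.png

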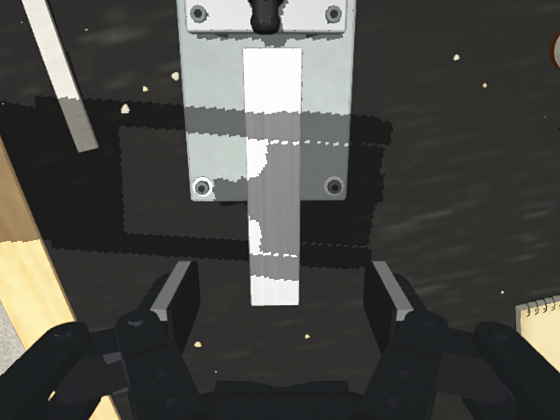

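```bash
cat >> h.py <<'E'
O=np.array([537,13.5]); YAW=79.5
def jig(q,o=None,yaw=None):
    a=np.radians(yaw or YAW); d=np.array(q)[:2]-(O if o is None else o)
    return np.array([d@[np.cos(a),np.sin(a)], d@[-np.sin(a),np.cos(a)]]).round(1)
def world(x,y):
    a=np.radians(YAW); return O+x*np.array([np.cos(a),np.sin(a)])+y*np.array([-np.sin(a),np.cos(a)])
E
python3 - <<'E'
from bench import r
from h import *
p,T=wrist(r)
for n,uv,z in (("rl",(192,200),15),("rr",(346.5,200),15),("bridgeL",(186,33),45),("bridgeR",(347,33),45),("FL",(243,48),27),("FR",(302,48),27),("BL",(250,304),27),("BR",(299,305),27)):
    q=onz(p,uv,z); print(n,q[:2].round(1),jig(q))
t=world(-232,-2); print(rel(r,[*t,100],-10.5), rel(r,[*t,42],-10.5))
E
```

```text
rl [449.8 -84.1] [-111.9   67.9]
rr [ 565.8 -106.5] [-112.7  -50.1]
bridgeL [481.7  25.7] [ 1.9 56.6]
bridgeR [576.3   7.8] [  1.5 -39.7]
FL [512.1  12.8] [-5.2 24.3]
FR [549.7   5.7] [ -5.4 -13.9]
BL [ 476.3 -174.7] [-196.1   25.4]
BR [ 514.8 -183.1] [-197.4  -14. ]
([0.002, 0.1254, 0.0646], np.float64(-0.2)) ([0.0013, 0.1249, 0.1226], np.float64(-0.2))
```

```bash
python3 - <<'E'
from bench import r
from h import *
s=r.sense(); print(s['tool_pos'],s['tcp_rot'],s['joint_pos'],s['qd'])
p,T=wrist(r)
for l,z in (("jig",0),("bar",15)):
    for q in r.pinpoint(p,l)[:1]: print(l,q,onz(p,q["uv"],z).round(1)[:2])
s=r.sense(); print(s['tool_pos'],s['tcp_rot'])
q=r.snapshot("scene")
for l,z in (("jig",0),("stop_face",21),("wing_mouth",70),("wing_stop",70),("bar",15)):
    for a in r.pinpoint(q,l)[:1]: w=onz(q,a["uv"],z); print(l,w.round(1)[:2],jig(w))
E
```

```text
[517.37108457 -90.72420173 163.52094179] [179.49921704  -0.66036083 -10.69308469] [-15.24691078  -1.20985439 103.80938569  -0.45908177  76.70284596
  -4.44807014] [ 0.06754454  0.04859963 -0.31453803 -0.04465048  0.04303069 -0.04036702]
jig {'uv': [276.2, 37.4], 'conf': 0.69} [535.   18.1]
bar {'uv': [281.9, 191.3], 'conf': 0.58} [518.5 -90.3]
[517.81908099 -90.84512641 164.16351975] [179.49508529  -0.72343475 -10.6917315 ]
jig [531.3  21. ] [6.3 7. ]
stop_face [562.4 166.6] [155.2   2.9]
wing_mouth [547.3  31.1] [19.1 -7. ]
wing_stop [559.3 131.4] [120.   -0.4]
bar [519.4 -88.7] [-103.7   -1.4]
```

```bash
python3 - <<'E'
from h import *
from bench import r
t=world(-235,-2); print(t,rel(r,[*t,100],-10.5), rel(r,[*t,40],-10.5))
E
```

```text
[ 496.14116132 -217.92937433] ([0.0008, 0.1283, 0.0662], np.float64(-0.2)) ([-0.0, 0.1277, 0.1262], np.float64(-0.2))
```

```bash
python3 -m jog '[[0,0.045,0,0,40],[0,0.09,0,0,12],[0.0008,0.128,0,-0.2,12],[0.0008,0.128,0.045,-0.2,12],[0,0.128,0.09,-0.2,12],[0,0.128,0.115,-0.2,12],[0,0.128,0.115,-0.2,12],[0,0.128,0.115,-0.2,12]]'; python3 - <<'E'
from h import *
from bench import r
s=r.sense(); print(s['tool_pos'],s['tcp_rot'],s['finger_gap'],jig(s['tool_pos']))
t=world(-235,-2); print(rel(r,[*t,40],-10.5))
E
```

```text
time: 10.3
tool_pos: [496.0, -218.0, 51.6]
tcp_rot: [179.5, -0.8, -10.5]
ft_force: [0.9, 0.5, 0.3]
finger_gap: 10.6
[ 496.03058709 -218.04832455   51.63340471] [179.49350206  -0.78500938 -10.48845195] 10.638521889372925 [-235.1   -1.9]
([-0.0001, -0.0002, 0.0116], np.float64(0.0))
```

```bash
python3 -m jog '[[0,0,0.0115,0,12],[0,0,0.0115,0,12],[0,-0.008,0.0115,0,12],[0,-0.016,0.0115,0,12],[0,-0.024,0.0115,0,12],[0,-0.032,0.0115,0,12],[0,-0.04,0.0115,0,12],[0,-0.048,0.0115,0,12]]'; python3 - <<'E'
from h import *
from bench import r
s=r.sense(); print(s['tool_pos'],jig(s['tool_pos']),s['tcp_rot'],s['ft_force'])
p,T=wrist(r); cv2.imwrite("pics/w4.png",p["image"][:,:,::-1])
E
```

```text
time: 11.1
tool_pos: [505.7, -171.1, 40.6]
tcp_rot: [179.4, -0.9, -10.5]
ft_force: [-0.5, -5.1, 3.5]
finger_gap: 10.2
[ 505.70412393 -171.101195     40.6378377 ] [-187.2   -2.9] [179.40931506  -0.88766619 -10.46835877] [-0.52090872 -5.14322636  3.48928933]
```

View pics/w4.png

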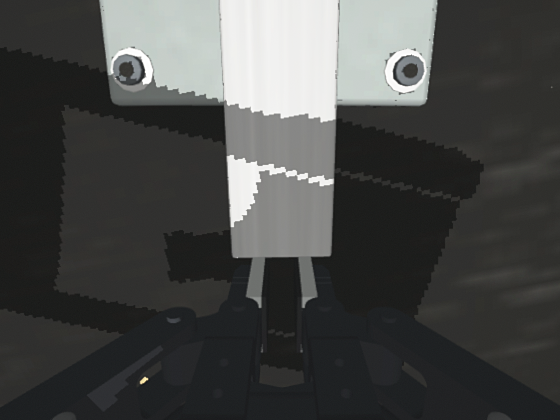

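The bar moves squarely with the fingers (its end is at (233–331,257)) and sits about 4 mm to −y. I'll continue with a slight +y bias.

```bash
python3 -m jog '[[-0.001,-0.006,0.0005,0,12],[-0.002,-0.012,0.0005,0,12],[-0.003,-0.018,0.0005,0,12],[-0.003,-0.024,0.0005,0,12],[-0.003,-0.03,0.0005,0,12],[-0.003,-0.036,0.0005,0,12]]'; python3 -m jog '[[0,-0.008,0,0,12],[0,-0.016,0,0,12],[0,-0.024,0,0,12],[0,-0.032,0,0,12]]'; python3 - <<'E'
from h import *
from bench import r
s=r.sense(); print(s['tool_pos'],jig(s['tool_pos']),s['tcp_rot'],s['ft_force'])
p,T=wrist(r); cv2.imwrite("pics/w5.png",p["image"][:,:,::-1])
E
```

```text
time: 11.75
tool_pos: [510.1, -134.5, 40.5]
tcp_rot: [179.4, -1.0, -10.4]
ft_force: [-1.0, -5.0, 3.9]
finger_gap: 10.2
time: 12.15
tool_pos: [516.3, -102.6, 40.6]
tcp_rot: [179.3, -1.0, -10.4]
ft_force: [-0.1, -6.1, 4.0]
finger_gap: 10.4
[ 516.25241489 -102.59579765   40.5527496 ] [-117.9   -0.8] [179.32418373  -1.00572898 -10.42148509] [-0.09654018 -6.08891595  4.00182469]
```

View pics/w5.png

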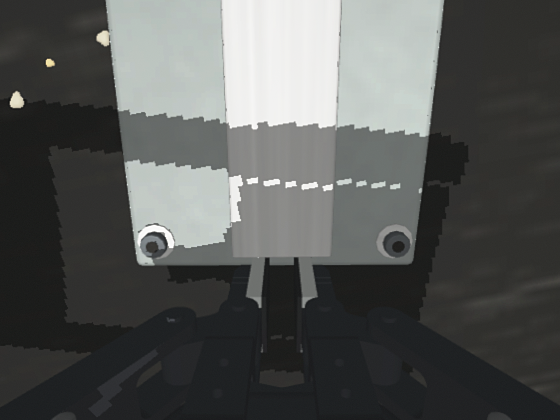

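```bash
python3 -m jog '[[-0.0005,-0.008,0,0,12],[-0.001,-0.016,0,0,12],[-0.001,-0.024,0,0,12],[-0.001,-0.032,0,0,12],[-0.001,-0.04,0,0,12],[-0.001,-0.048,0,0,12]]'; python3 -m jog '[[0,-0.004,0,0,12],[0,-0.008,0,0,12]]'; python3 -m jog '[[0,-0.003,0,0,12],[0,-0.006,0,0,12]]';python3 -m jog '[[0,-0.003,0,0,12],[0,-0.006,0,0,12]]'
```

```text
time: 12.8
tool_pos: [524.4, -53.7, 40.3]
tcp_rot: [179.4, -1.0, -10.4]
ft_force: [-0.3, -6.1, 4.9]
finger_gap: 10.1
time: 13.0
tool_pos: [525.8, -45.6, 40.2]
tcp_rot: [179.3, -1.0, -10.4]
ft_force: [-0.9, -5.2, 4.0]
finger_gap: 10.0
time: 13.2
tool_pos: [526.3, -43.2, 40.3]
tcp_rot: [178.9, -1.0, -10.3]
ft_force: [-7.2, -35.8, 4.9]
finger_gap: 10.2
time: 13.4
tool_pos: [526.4, -42.8, 40.4]
tcp_rot: [178.4, -1.0, -10.3]
ft_force: [-10.5, -45.2, 6.0]
finger_gap: 10.2
```

```bash
python3 -m jog '[[0,0.02,0,0,12],[0,0.03,-0.04,0,12],[0,0.03,-0.09,0,12],[0,0,-0.14,0,40],[0,-0.05,-0.18,0,40],[0,-0.1,-0.19,0,40],[0,-0.12,-0.19,0,40],[0,-0.12,-0.19,0,40]]'; python3 -m jog '[[0,0,0,0,40],[0,0,0,0,40],[0,0,0,0,40]]'; python3 - <<'E'
from h import *
from bench import r
p,T=wrist(r); im=p["image"]; cv2.imwrite("pics/w6.png",im[:,:,::-1])
s=r.sense(); print(jig(s['tool_pos']))
for l,z in (("jig",0),("bar",15),("stop_face",21),("wing_mouth",71),("wing_stop",71)):
    for q in r.pinpoint(p,l)[:1]: w=onz(p,q["uv"],z);print(l,q,w.round(1)[:2],jig(w))
for l in ("knob_mouth","knob_stop"):
    for q in r.search_frame(p,l)[:1]: print(l,q)
E
```

```text
time: 14.2
tool_pos: [546.4, 86.5, 228.2]
tcp_rot: [178.6, -1.1, -10.0]
ft_force: [0.1, -1.2, -0.1]
finger_gap: 34.1
time: 14.5
tool_pos: [545.9, 85.8, 227.6]
tcp_rot: [178.6, -1.0, -10.1]
ft_force: [0.4, -0.6, 0.3]
finger_gap: 34.4
[72.5  4.3]
jig {'uv': [278.2, 232.0], 'conf': 0.89} [533.3  17.5] [3.3 4.3]
stop_face {'uv': [278.8, 75.5], 'conf': 0.88} [560.6 166.3] [154.6   4.7]
wing_mouth {'uv': [280.2, 244.6], 'conf': 0.91} [537.8  36.4] [22.7  3.4]
wing_stop {'uv': [286.4, 125.7], 'conf': 0.75} [559.3 130.4] [119.   -0.7]
knob_mouth {'bbox': [268.5, 213.5, 296.1, 276.5], 'conf': 0.9}
knob_stop {'bbox': [266.7, 95.5, 302.1, 167.4], 'conf': 0.94}
```

View pics/w6.png

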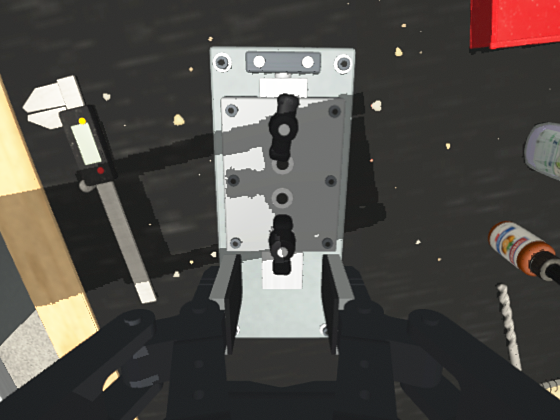

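The bar's front end is at the stop block ((265–302,78)) and its tail sticks out at rows 262–290. The wings run roughly along the bar. I'll zoom in to get their angles.

```bash
python3 - <<'E'
import cv2
im=cv2.imread("pics/w6.png")[40:300,200:360]
cv2.imwrite("pics/w6z.png",cv2.rotate(cv2.resize(im,None,fx=3,fy=3,interpolation=2),cv2.ROTATE_90_CLOCKWISE))
E
```

```text
(no output)
```

View pics/w6z.png

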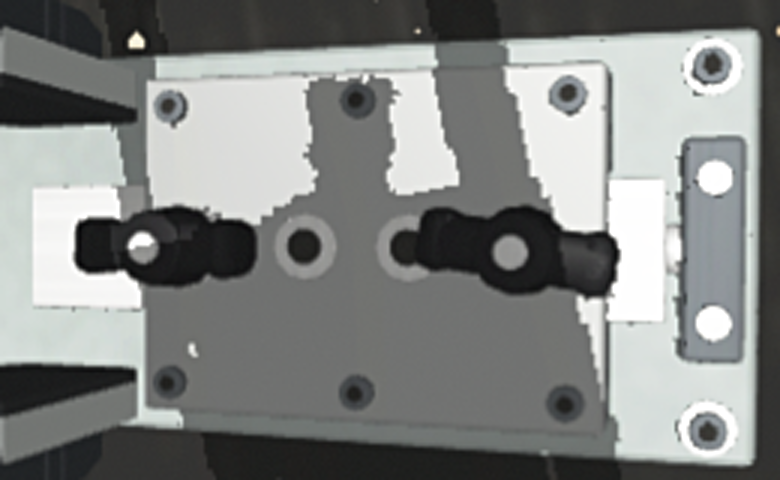

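The zoomed crop shows the bar against the stop button. The mouth wing is at about 0° and the stop wing about 8.5° clockwise from the jig axis. Next is the move to the mouth knob.

```bash
python3 - <<'E'
from h import *
from bench import r
p,T=wrist(r)
for uv in ((282,244.7),(283.7,128)): w=onz(p,uv,76); print(w.round(1),jig(w))
w=onz(p,(282,244.7),76); print(rel(r,[w[0],w[1],77],-11.2))
E
```

```text
[540.2  38.5  76. ] [25.2  1.4]
[557.7 130.1  76. ] [118.4   0.9]
([-0.0006, 0.0443, 0.1524], np.float64(1.1))
```

```bash
python3 -m jog '[[-0.0006,0.047,0,1.1,40],[-0.0006,0.047,0.045,1.1,40],[-0.0006,0.047,0.09,1.1,40],[-0.0006,0.047,0.1,1.1,40],[-0.0006,0.047,0.1,1.1,40]]'; python3 - <<'E'
from h import *
from bench import r
p,T=wrist(r); im=p["image"]; cv2.imwrite("pics/w7.png",im[:,:,::-1])
s=r.sense(); print(s['tool_pos'],jig(s['tool_pos']))
for l,z in (("wing_mouth",72),("wing_stop",72)):
    for q in r.pinpoint(p,l)[:1]: w=onz(p,q["uv"],z);print(l,q,w.round(1)[:2],jig(w))
E
```

```text
time: 15.45
tool_pos: [537.2, 37.3, 127.6]
tcp_rot: [178.5, -0.8, -11.2]
ft_force: [-0.3, 0.4, 0.7]
finger_gap: 33.8
[538.96334295  37.46246516 129.99808966] [23.9  2.4]
wing_mouth {'uv': [283.2, 240.7], 'conf': 0.94} [538.  37.] [23.3  3.3]
wing_stop {'uv': [283.6, 44.7], 'conf': 0.81} [556.2 129.2] [117.2   2.2]
```

View pics/w7.png

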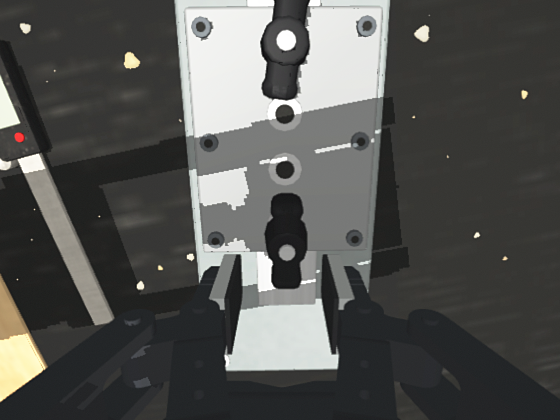

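The wing at (286,241) lies between the fingers, whose midpoint is at column 282. I'll descend and grip.

```bash
python3 -m jog '[[0.001,0.001,0.025,0,40],[0.001,0.001,0.045,0,40],[0.001,0.001,0.052,0,40],[0.001,0.001,0.052,0,40],[0.001,0.001,0.052,0,10],[0.001,0.001,0.052,0,5],[0.001,0.001,0.052,0,5],[0.001,0.001,0.052,0,5]]' 40; python3 -m jog '[[0,0,0,0,5],[0,0,0,0,5]]'
```

```text
time: 16.4
tool_pos: [540.6, 35.7, 81.7]
tcp_rot: [178.6, -1.0, -11.1]
ft_force: [-15.1, 2.4, 12.9]
finger_gap: 12.9
time: 16.6
tool_pos: [540.0, 35.9, 82.2]
tcp_rot: [178.6, -1.0, -11.1]
ft_force: [-5.0, 0.3, -0.5]
finger_gap: 13.1
```

```bash
python3 -m jog '[[0,0,0,8,5],[0,0,0,16,5],[0,0,0.0005,24,5],[0,0,0.0005,32,5],[0,0,0.001,40,5],[0,0,0.001,48,5],[0,0,0.0015,56,5],[0,0,0.002,64,5]]'; python3 -c "
from bench import r
s=r.sense();print(s['wrist_torque'],s['joint_pos'])"
```

```text
time: 17.4
tool_pos: [539.7, 36.1, 80.4]
tcp_rot: [-179.8, -1.6, -75.5]
ft_force: [-3.1, 1.6, -1.6]
finger_gap: 12.8
[0.56076328 1.00876555 0.03864552] [ -0.64849544   6.80570442 104.85609368  -1.61987408  67.68447634
  75.4046608 ]
```

```bash
python3 -m jog '[[0,0,0,8,5],[0,0,0,16,5],[0,0,0.0005,24,5],[0,0,0.0005,32,5],[0,0,0.001,40,5],[0,0,0.001,48,5],[0,0,0.0015,54,5],[0,0,0.0015,60,5]]'; python3 -c "
from bench import r
s=r.sense();print(s['wrist_torque'],s['joint_pos'])"; python3 -m jog '[[0,0,0,4,5],[0,0,0,8,5],[0,0,0,8,5]]';python3 -c "
from bench import r
s=r.sense();print(s['wrist_torque'],s['joint_pos'])"
```

```text
time: 18.2
tool_pos: [539.7, 36.4, 79.0]
tcp_rot: [-178.5, -0.6, -135.7]
ft_force: [0.0, -0.2, -7.0]
finger_gap: 13.0
[0.48941103 0.25959416 0.10447801] [ -0.64432255   6.92444656 104.89356321  -1.58848145  67.53271408
 135.64721052]
time: 18.5
tool_pos: [539.7, 36.4, 78.9]
tcp_rot: [-178.4, -0.4, -143.7]
ft_force: [1.3, -0.5, -7.6]
finger_gap: 13.1
[0.29768475 0.26186013 0.31997902] [ -0.64173081   6.93150178 104.8927804   -1.58299488  67.5350529
 143.69124857]
```

```bash
python3 -m jog '[[0,0,0,2,5],[0,0,0,4,5],[0,0,0,4,5]]';python3 -c "
from bench import r
s=r.sense();print(s['wrist_torque'],s['joint_pos'])"
```

```text
time: 18.8
tool_pos: [539.7, 36.4, 79.0]
tcp_rot: [-178.4, -0.3, -147.6]
ft_force: [-0.1, -1.0, -7.2]
finger_gap: 13.1
[0.24075434 0.29587683 1.16910775] [ -0.6316115    6.92808235 104.88507125  -1.59837842  67.54286141
 147.56048476]
```

Torque has jumped to 1.17 N·m, so the mouth knob is at its end stop after about 136°. I'll release, lift, unwind and move over to the stop knob.

```bash
python3 -m jog '[[0,0,0,-1,20],[0,0,0,-1,40],[0,0,0,-1,40],[0,0,-0.03,-1,40],[0,0,-0.06,-8,40],[0,0,-0.06,-16,40],[0,0,-0.06,-24,40],[0,0,-0.06,-32,40]]'; python3 -m jog '[[0,0,0,-8,40],[0,0,0,-16,40],[0,0,0,-24,40],[0,0,0,-32,40],[0,0,0,-40,40],[0,0,0,-48,40],[0,0,0,-56,40],[0,0,0,-64,40]]'; python3 - <<'E'
from h import *
from bench import r
print(rel(r,[557.2,129.8,140],-19.5))
E
```

```text
time: 19.6
tool_pos: [539.8, 38.0, 140.1]
tcp_rot: [-178.7, -1.0, -115.3]
ft_force: [0.0, 0.4, 0.4]
finger_gap: 34.1
time: 20.4
tool_pos: [540.3, 37.9, 140.8]
tcp_rot: [179.7, -1.7, -50.9]
ft_force: [-0.2, -0.2, -0.1]
finger_gap: 34.0
([-0.0607, -0.071, -0.0013], np.float64(-31.4))
```

```bash
python3 -m jog '[[-0.02,-0.023,-0.001,-8,40],[-0.04,-0.047,-0.001,-16,40],[-0.0607,-0.071,-0.001,-24,40],[-0.0607,-0.071,-0.001,-31.4,40],[-0.0607,-0.071,-0.001,-31.4,40],[-0.0607,-0.071,-0.001,-31.4,40]]'; python3 - <<'E'
from h import *
from bench import r
p,T=wrist(r); im=p["image"]; cv2.imwrite("pics/w8.png",im[:,:,::-1])
s=r.sense(); print(s['tool_pos'],s['tcp_rot'])
for l,z in (("wing_stop",72),("wing_mouth",68)):
    for q in r.pinpoint(p,l)[:1]: w=onz(p,q["uv"],z);print(l,q,w.round(1)[:2],jig(w))
print(rel(r,[557.2,129.8,79],-19.5))
E
```

```text
time: 21.0
tool_pos: [557.3, 129.6, 140.0]
tcp_rot: [178.9, -1.3, -19.7]
ft_force: [0.2, 0.2, -0.0]
finger_gap: 34.2
[557.30995048 129.34325821 139.92666085] [178.89301123  -1.30855015 -19.72808656]
wing_stop {'uv': [281.9, 230.9], 'conf': 0.67} [558.2 129.6] [118.    0.3]
wing_mouth {'uv': [300.8, 361.7], 'conf': 0.62} [538.3  37.6] [24.   3.1]
([-0.0016, -0.0018, 0.0608], np.float64(-0.2))
```

View pics/w8.png

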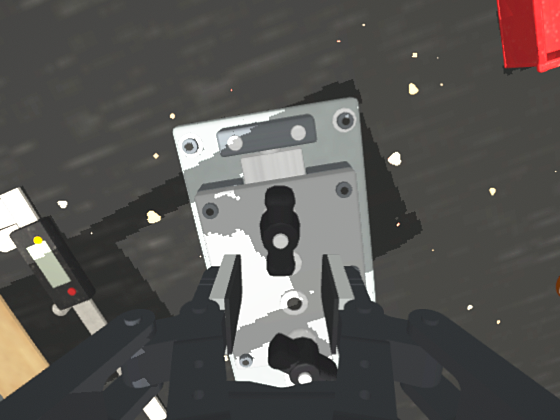

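The stop wing (280,231) is aligned with the jaws, the mouth knob has turned, and the bar is still at the stop. I'll descend, grip and turn.

```bash
python3 -m jog '[[-0.0016,-0.0018,0.03,0,40],[-0.0016,-0.0018,0.055,0,40],[-0.0016,-0.0018,0.061,0,40],[-0.0016,-0.0018,0.061,0,40],[-0.0016,-0.0018,0.061,0,10],[-0.0016,-0.0018,0.061,0,5],[-0.0016,-0.0018,0.061,0,5],[-0.0016,-0.0018,0.061,0,5]]' 40; python3 -m jog '[[0,0,0,0,5],[0,0,0,0,5]]';  python3 -m jog '[[0,0,0,8,5],[0,0,0,16,5],[0,0,0.0005,24,5],[0,0,0.0005,32,5],[0,0,0.001,40,5],[0,0,0.001,48,5],[0,0,0.0015,56,5],[0,0,0.002,64,5]]'; python3 -c "
from bench import r
s=r.sense();print(s['wrist_torque'],s['joint_pos'])"
```

```text
time: 21.95
tool_pos: [557.9, 130.0, 80.4]
tcp_rot: [178.9, -1.4, -19.7]
ft_force: [-3.7, 0.0, 7.1]
finger_gap: 13.5
time: 22.15
tool_pos: [557.8, 130.0, 80.6]
tcp_rot: [178.9, -1.4, -19.7]
ft_force: [-2.3, -0.2, 0.8]
finger_gap: 13.5
time: 22.95
tool_pos: [558.1, 129.7, 78.8]
tcp_rot: [-179.2, -1.6, -84.0]
ft_force: [-1.6, -1.8, 1.7]
finger_gap: 13.0
[-0.13048431  0.62412005  0.04180079] [ 8.92749843 11.54244091 99.73881601 -1.74970915 68.01211415 93.60203383]
```

```bash
python3 -m jog '[[0,0,0,20,5],[0,0,0.0005,28,5],[0,0,0.0005,36,5],[0,0,0.001,40,5],[0,0,0.001,40,5]]'; python3 -m jog '[[0,0,0,0,20],[0,0,0,0,45],[0,0,0,0,45],[0,0,-0.035,0,45],[0,0,-0.035,-180,45],[0,0,-0.035,-180,45],[0,0,-0.035,-180,45],[0,0,-0.035,-180,45]]'; python3 - <<'E'
from h import *
from bench import r
s=r.sense(); print(s['tool_pos'],s['tcp_rot'],s['joint_pos'][5])
p,T=wrist(r); cv2.imwrite("pics/w9.png",p["image"][:,:,::-1])
E
```

```text
time: 23.45
tool_pos: [558.0, 129.3, 77.8]
tcp_rot: [-178.4, -0.7, -124.4]
ft_force: [-1.6, -2.3, -0.5]
finger_gap: 13.2
time: 24.25
tool_pos: [557.7, 130.4, 113.1]
tcp_rot: [-179.0, -1.5, -89.5]
ft_force: [0.1, 0.7, -0.5]
finger_gap: 38.3
[557.72162131 130.3548091  113.13202056] [-179.02310929   -1.51787881  -89.54550551] 99.08541453737567
```

A half turn back gives the same grasp with plenty of wrist range left, so I'll finish that unwinding.

```bash
python3 -m jog '[[0,0,0,-8.5,45],[0,0,0,-17,45],[0,0,0,-25.5,45],[0,0,0,-34,45],[0,0,0,-42.5,45],[0,0,0,-51,45],[0,0,0,-59.5,45],[0,0,0,-68,45]]'; python3 -m jog '[[0,0,0,-8.5,45],[0,0,0,-17,45],[0,0,0,-25.5,45],[0,0,0,-34,45],[0,0,0,-42.5,45],[0,0,0,-51,45],[0,0,0,-59.5,45],[0,0,0,-68,45]]'; python3 - <<'E'
from h import *
from bench import r
print(rel(r,[558,129.5,113],55.6)); print(rel(r,[558,129.5,78],55.6))
E
```

```text
time: 25.1
tool_pos: [557.9, 130.5, 113.3]
tcp_rot: [179.0, -1.5, -21.0]
ft_force: [-0.3, 0.6, 0.6]
finger_gap: 38.3
time: 25.9
tool_pos: [558.2, 130.5, 113.5]
tcp_rot: [178.2, 0.4, 47.2]
ft_force: [-0.5, -0.5, 0.2]
finger_gap: 38.6
([-0.0009, 0.0006, 0.0006], np.float64(-8.4))
([-0.0007, -0.0005, 0.0355], np.float64(-8.4))
```

```bash
python3 -m jog '[[-0.0007,0,0,-8.4,45],[-0.0007,0,0,-8.4,45],[-0.0007,-0.0005,0.02,-8.4,45],[-0.0007,-0.0005,0.035,-8.4,45],[-0.0007,-0.0005,0.035,-8.4,45],[-0.0007,-0.0005,0.035,-8.4,10],[-0.0007,-0.0005,0.035,-8.4,5],[-0.0007,-0.0005,0.035,-8.4,5]]' 40; python3 -m jog '[[0,0,0,0,5],[0,0,0,0,5],[0,0,0,0,5]]';  python3 -m jog '[[0,0,0,6,5],[0,0,0,12,5],[0,0,0,16,5],[0,0,0,16,5]]'; python3 -c "
from bench import r
s=r.sense();print(s['wrist_torque'],s['joint_pos'][5])"
```

```text
time: 26.7
tool_pos: [558.1, 129.3, 79.1]
tcp_rot: [178.3, 0.6, 55.6]
ft_force: [-2.6, -2.2, 0.8]
finger_gap: 13.3
time: 27.0
tool_pos: [558.1, 129.3, 79.1]
tcp_rot: [178.3, 0.6, 55.6]
ft_force: [-1.0, -1.2, -2.6]
finger_gap: 13.1
time: 27.4
tool_pos: [557.9, 129.2, 78.9]
tcp_rot: [178.2, 0.2, 39.5]
ft_force: [0.2, -2.1, -3.8]
finger_gap: 13.2
[-0.23605821  0.11616651 -0.04365087] -29.97349150234977
```

```bash
for i in 1 2; do python3 -m jog '[[0,0,0,2,5],[0,0,0,4,5],[0,0,0,4,5]]'; python3 -c "
from bench import r
s=r.sense();print(s['wrist_torque'],s['joint_pos'][5])"; done
```

```text
time: 27.7
tool_pos: [557.8, 129.1, 78.9]
tcp_rot: [178.1, 0.1, 35.7]
ft_force: [-0.5, -1.0, -2.5]
finger_gap: 13.1
[-0.19807049  0.18313555  0.44387888] -26.08035983842221
time: 28.0
tool_pos: [557.8, 129.1, 78.9]
tcp_rot: [178.1, -0.1, 31.8]
ft_force: [-0.9, -1.8, -1.5]
finger_gap: 13.3
[-0.23451483  0.295692    1.26295209] -22.22918316008323
```

Torque has reached 1.26 N·m, so this knob is also at its end stop. I'll release, lift clear and check.

```bash
python3 -m jog '[[0,0,0,-1,20],[0,0,0,-1,40],[0,0,0,-1,40],[0,0,-0.03,-1,40],[0,0,-0.07,-1,40],[0,0,-0.11,8,40],[0,0,-0.15,16,40],[0,0,-0.15,24,40]]'; python3 -m jog '[[0,0.03,0,8,40],[0,0.06,0,16,40],[0,0.06,0,18,40],[0,0.06,0,18,40],[0,0.06,0,18,40]]'; python3 - <<'E'
from h import *
from bench import r
p,T=wrist(r); im=p["image"][:,:,::-1]; cv2.imwrite("pics/w10.png",im)
s=r.sense(); print(s['tool_pos'],s['tcp_rot'],s['ft_force'])
for l,z in (("jig",0),("bar",15),("stop_face",21),("wing_mouth",68),("wing_stop",68)):
    for q in r.pinpoint(p,l)[:1]: w=onz(p,q["uv"],z);print(l,q,jig(w))
E
```

```text
time: 28.8
tool_pos: [558.7, 134.0, 237.1]
tcp_rot: [178.4, -1.5, 7.5]
ft_force: [0.7, -0.5, 0.6]
finger_gap: 34.1
time: 29.3
tool_pos: [566.5, 74.8, 239.0]
tcp_rot: [178.9, -2.0, -10.4]
ft_force: [-0.5, -0.8, 0.4]
finger_gap: 34.3
[566.47911584  74.98947179 238.88849903] [178.92303947  -1.96788659 -10.37244214] [-0.69426656 -0.15719674  0.30397537]
jig {'uv': [255.9, 221.3], 'conf': 0.98} [5.4 1.4]
stop_face {'uv': [247.7, 71.9], 'conf': 0.94} [152.   5.]
wing_mouth {'uv': [250.1, 230.9], 'conf': 0.77} [23.2  3.8]
wing_stop {'uv': [252.0, 117.3], 'conf': 0.67} [117.7   0. ]
```

View pics/w10.png

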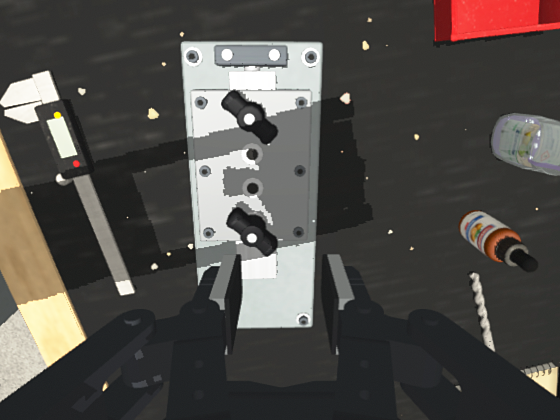

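Both wings now stand at the same angle: stop from (222,93) to (276,140), mouth from (228,210) to (275,250). The bar is at the stop and the caliper, bottle and bit look undisturbed, so I'm handing in.

```bash
python3 -c "
from bench import r
print(r.hand_in(), r.sense()['time'])"
```

```text
the job is handed in; nothing more can be done
the job is handed in; nothing more can be done
```

The bar is loaded in the jig with both knobs screwed down to their end stops. I handed the job in at about 29 s of the 72 s allowed; the hand-in gave no verdict.

- **Bar:** I gripped it by its middle, laid it on the open bed and let go. I then pushed it from its outer end under the bridge until it hit the stop, where the push force rose to about 45 N. That was on the fingertips.
- **Knobs:** I turned the mouth knob about 136° in one stroke and the stop knob about 129° in two. Each ended at a hard stop, with wrist torque of about 1.2 N·m.

**Last checks:**
- **Picture:** The last wrist picture shows both wings at the same angle and about 50 mm of bar in front of the bridge. The bar's far end is at the stop, and the caliper, bottle and bit look undisturbed.
- **Clear of the jig:** The arm was well clear and its force reading was near zero.
- **Positions:** The camera-based jig positions disagreed with each other by 3 to 5 mm, partly because the tool had picked up a tilt of 1 to 2°. So I judged that the bar is home from the contact force and the picture, not from a measured position. The last check did not detect the bar itself, so I have no final reading of its position.

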